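Load the film holder into the film scanner

ROBOT

A 6-joint arm with a two-finger parallel gripper is mounted at the origin on the work surface. World frame = base frame: x ahead of the robot, y to its left, z up, the work surface at z = 0. Lengths are in m, angles in degrees, forces in N, time in s.
With the tool pointing down it reaches from about 0.35 to 1 m from the base axis. Payload 7.1 kg.
Tool frame: the origin (TCP) lies between the finger pads; the fingertips stand 8 mm ahead of it and the grasp point (between the pads) lies 11 mm behind it; z points along the fingers, y is the direction in which the jaws open and shut (so a half turn about z gives the same grasp; the last joint's range is limited). The gripper opens to 85 mm and grips with 20 to 120 N. Pads are 22 mm wide; open, the fingers measure 114 mm over their backs; the gripper's body (76 mm by 85 mm) begins 54 mm behind the grasp point. The pads swing forward as they close: fully open they stand 13 mm farther back than shut.
Start: joints at [-72.021, 24.242, 93.386, -0, 62.372, -1.089], TCP at [0.204, -0.591, 0.239] pointing down, gripper open.
Joint ranges: [-172.04, 172.04], [-51.8, 120.97], [4.93, 147.93], [-75.15, 255.16], [6.16, 154.13], [-145.62, 145.62]. Speed limits (degrees/s): [136.94, 136.94, 172.46, 180, 180, 180].

INTERFACE

Orientations are given as a 3x3 rotation matrix whose columns are the frame's x, y, z axes.
In Python, from workcell import ctrl, grab_frame, calibration gives the robot as it stands.
- The arm moves only by the tool play_rows, never from a script. Its arguments are lists of equal length, an entry for each row: "rotation": the turn, a rotation vector about the tool's x, y, z in degrees, a list of three; "delta_pos": the shift along the tool's x, y, z in m, a list of three; "hand": the finger opening in m, from 0 to 0.0854. In form: {"rotation": [[rx, ry, rz], ...], "delta_pos": [[x, y, z], ...], "hand": [hand, ...]}. A call has 1 to 5 rows; each row shifts and turns the pose as measured when the row begins, along the tool's axes as they then stand; what a row does not reach is not made up. A row lasts 1/8 s, in which the tool goes at most 62.5 mm and 10.7 degrees, less where a joint would pass 70% of its speed; a pose out of reach is approached as far as the arm can. A call with a gripper value outside its range is refused whole. The fingers move at their own pace and stop on an object; "newtons" is the grip in N (left out, the last holds). Time passes only in rows, so rows that do not move let the fingers close. It gives the time, the measured TCP pose, the force and the opening at its end, in the units of the state.
- ctrl.state(): the state, without advancing time (a new reading comes with each control period).
- grab_frame(name): name is "scene" or "side" or "wrist"; returns (picture, depth): 420x560x3 uint8, blue, green, red; 420x560 float32, m along the optical axis (not along the pixel's ray), 0 where there is no reading.
- calibration(name): a dict with "K" (3x3 intrinsics, pixels), "position" and "attitude" of the camera in the world; the wrist camera has in their place "T_tool_cam" (4x4, takes a point from camera to tool coordinates, whose origin is the TCP and whose axes are the flange's). Camera axes: x right, y up, looking along -z (the intrinsics and any distortion apply to the point x, -y, -z); pixel columns grow to the right and rows downward; lengths in m; the calibration is good to about 2 mm. A picture is of the moment at which its call begins: read the wrist's pose just before it. calibration takes no time and is no camera call.
- ctrl.close_job(): hands the job in, once; it reports no verdict.
The state is a dict: "t": time; "joints": joint angles; "qvel": joint speeds; "effort": joint torques, N m; "tcp_pos": TCP position; "ee_rot": TCP orientation; "force": force on the tool from outside, world axes, zero at the start; "torque": the same for the moment, N m; "opening": opening from 0.0 (shut) to 1.0 (fully open).
Only numpy, scipy, OpenCV 4.12 (cv2) and the standard library are available. Lean on these libraries where they do the work, as an engineer would, in place of code of your own. Each camera call takes 0.05 s, during which the arm holds its last target.

TASK

Pick up the film holder from the light panel by its upright grip, lay it on the scanner's feed tray and slide it nose first into the slot until you feel it is fully home against the hidden stop, then let go and leave it there. Push gently: a hard shove knocks the stop out of adjustment. Leave the other things on the desk where they are.

Things in the scene. Friction and masses are not known exactly. Their poses are not given: they have to be found in the camera images.
- holder_grip (a point): Loose black film holder (0.25 kg), point in the middle of its upright grip, 30 mm above its underside. +x to the nose, z up. The grip is T-shaped from above, 6 to 48 mm above the underside: a web 12 mm thick (y), 28 mm long (x), centred here, pinched across y; ahead of it (middle 17 mm along +x) a cross wall 44 mm wide (y), 6 mm thick, that the fingers can push on.
- holder_nose (a point): Middle of the holder's nose (front) edge, half-way up its plate, 3 mm above the underside; same axes. The plate is flat, 150 (x) x 60 (y) x 6 mm, and carries a film strip. From the grip's middle the nose edge is 131 mm along +x, the tail edge 19 mm along -x. The holder starts flat on the light panel.
- slot (a point): Middle of the mouth of the film scanner's slot, at slot floor level, 20 mm above the desk. x points into the slot, y across, z up. Slot 64 mm wide, 12 mm high, blind: its stop is out of sight at a depth that differs each time, so that the nose of a fully home holder lies 50 to 92 mm inside the mouth.
- scanner: Fixed film scanner, axes as the slot's; origin on the desk right below the slot mouth. Grey feed tray: 100 mm wide, 160 mm out along -x, level with the slot floor; on it two lead-in rails 12 mm high, 64 mm apart at the mouth, widening to about 88 mm apart 37 mm before it. Black housing: from the mouth 190 mm along +x, 170 mm wide, 90 mm high.
- plunger (a joint): Travel (m) of the film-present plunger on the face of the hidden stop: 0 = not touched, 0.004 = pushed flush by a fully home holder, which then meets the dead stop. Very light (0.3 to 0.5 N): it springs back if the holder is withdrawn but cannot push a released holder back.
- stop (a joint): How far the hidden stop itself has been shoved deeper out of its adjustment, in m: 0 at the start. It stands firm up to a push of about 15 N and slips beyond that; it does not come back.
- panel: Fixed light panel on the desk, 250 (x) x 190 (y) x 12 mm, white top. Origin: middle of its underside.
- loupe: Bystander: round magnifying loupe, 46 mm across, 46 mm high, standing on the desk. Origin: middle of its underside.
- canister: Bystander: small plastic film canister, 35 mm across, 52 mm high, standing on the desk. Origin: middle of its underside.
- blower: Bystander: black rubber dust blower bulb, 62 mm across, 105 mm high to the tip of its nozzle, standing on the desk. Origin: middle of its underside.
There are look-alikes about, which are no part of the job. Leave any blue, brown or green look-alike of the part that bears holder_grip alone.

How it is judged:
By the outcome, as a careful person would: the job done as asked, in the order asked, and still so for the second after the job is handed in, with the robot touching nothing.
It also fails if it takes over 51 s, if anything falls off the work surface, if the arm or the gripper's body presses on something with over 40 N, if the wrist force passes 120 N, or if a joint passes its speed limit or range.

## Working session

There is one attempt and no reset: what is moved stays moved. The work goes in short steps, Python scripts to look and compute and a tool call to move; the robot and the scene stay as the last step left them, time stands still between calls to the robot, and variables do not carry over. Pictures are saved under pics/ and viewed, and the job is handed in when it is done.

Besides the shell and the picture viewer there is one more tool, called after "Call:" as name(argument=value, ...) on one line, values as JSON. play_rows: Moves the arm, as the interface text tells. Its arguments: {"type":"object","properties":{"rotation":{"type":"array"},"delta_pos":{"type":"array"},"hand":{"type":"array"},"newtons":{"type":"number"}},"required":["rotation","delta_pos","hand"]}

```bash
mkdir -p pics; ls; python3 - <<'E'
from workcell import ctrl, grab_frame, calibration
import cv2, numpy as np
print(ctrl.state())
for n in ("scene","side","wrist"):
    im,d=grab_frame(n); cv2.imwrite(f"pics/{n}0.png",im); np.save(f"pics/{n}0.npy",d); print(n,calibration(n))
E
```

```text
pics
{'t': 0.0, 'joints': array([-7.20209843e+01,  2.42862730e+01,  9.34324114e+01, -1.54537930e-05,
        6.23704550e+01, -1.08835603e+00]), 'qvel': array([ 0.04731996, -0.00352238, -0.09124007, -0.02359594, -0.15571013,
       -0.0765952 ]), 'effort': array([-5.42580237e-04, -5.57391393e+01, -2.81743169e+01, -8.24027848e-05,
        7.02057121e-03,  5.93492496e-05]), 'tcp_pos': array([ 0.20403648, -0.59019071,  0.23851889]), 'ee_rot': array([[ 9.45135066e-01,  3.26679470e-01, -4.80445835e-04],
       [ 3.26679822e-01, -9.45133908e-01,  1.47973083e-03],
       [ 2.93120345e-05, -1.55549746e-03, -9.99998790e-01]]), 'force': array([ 0.68032339,  0.41174701, -0.40861735]), 'torque': array([0.03411379, 0.02566499, 0.00229949]), 'opening': 0.9977770385226206}
scene {'K': array([[399.71155229,   0.        , 281.03380349],
       [  0.        , 399.71155229, 207.55423425],
       [  0.        ,   0.        ,   1.        ]]), 'position': array([ 1.2434573 , -0.28113282,  0.88429667]), 'attitude': array([[ 0.33543008, -0.69585296,  0.63503962],
       [ 0.94189644,  0.26047492, -0.2120941 
[... 259 characters left out ...]
032,  1.07865224]), 'attitude': array([[ 0.86925041,  0.31262434, -0.38297487],
       [-0.49403991,  0.57770737, -0.64975285],
       [ 0.01811885,  0.7540028 ,  0.65662126]])}
wrist {'K': array([[317.06172052,   0.        , 279.48307404],
       [  0.        , 317.06172052, 206.49361177],
       [  0.        ,   0.        ,   1.        ]]), 'T_tool_cam': array([[-2.23726994e-04,  9.58818737e-01,  2.84018627e-01,
         7.16934670e-02],
       [ 9.99999903e-01,  1.07105123e-04,  4.26143084e-04,
        -7.44596710e-04],
       [ 3.78174123e-04,  2.84018695e-01, -9.58818668e-01,
        -1.35474246e-01],
       [ 0.00000000e+00,  0.00000000e+00,  0.00000000e+00,
         1.00000000e+00]])}
```

View pics/scene0.png

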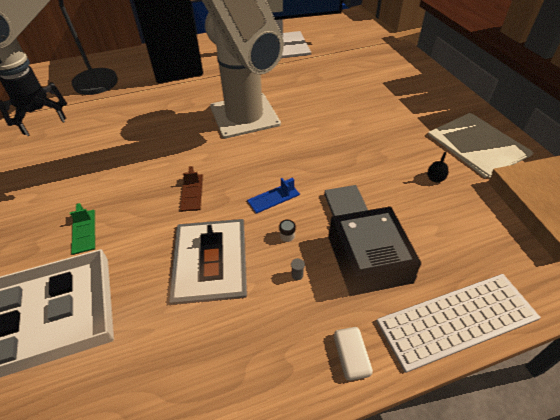

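View pics/side0.png

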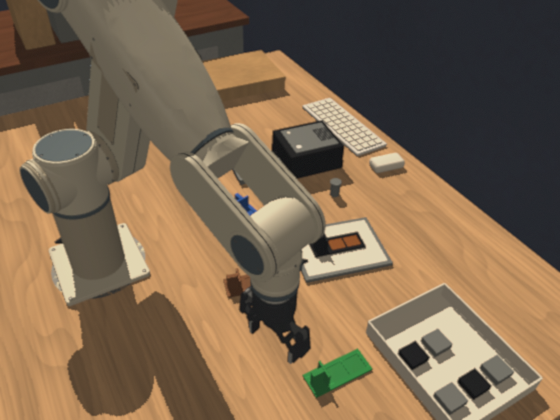

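View pics/wrist0.png

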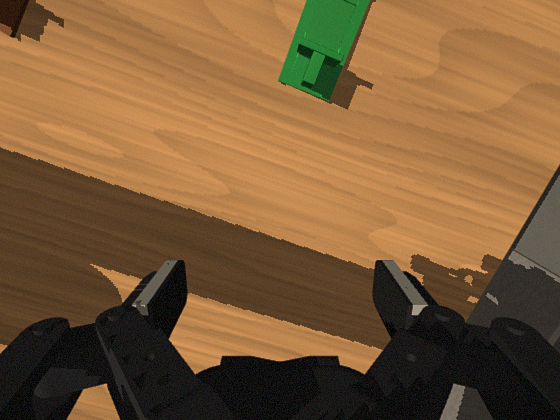

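The scene view shows four holder shapes: green (83,230), brown (190,190), blue (275,195) and black on the white panel (210,255). The black one on the light panel fits the description. The scanner is at (375,245) with its tray at (347,203). I'll enlarge both areas to confirm.

```bash
cat > h.py <<'E'
import numpy as np, cv2
from workcell import ctrl, grab_frame, calibration
def campose(n,st=None):
    c=calibration(n);K=c["K"]
    if n=="wrist":
        T=np.eye(4);T[:3,:3]=st["ee_rot"];T[:3,3]=st["tcp_pos"];T=T@c["T_tool_cam"];return K,T[:3,:3],T[:3,3]
    return K,np.array(c["attitude"]),np.array(c["position"])
def ray(cp,u,v):
    K,R,p=cp; u=np.asarray(u,float);v=np.asarray(v,float)
    d=np.stack([(u-K[0,2])/K[0,0],-(v-K[1,2])/K[1,1],-np.ones_like(u)],-1)
    return d@R.T
def onplane(cp,u,v,z):
    d=ray(cp,u,v); return cp[2]+d*((z-cp[2][2])/d[...,2])[...,None]
def cloud(cp,D):
    v,u=np.indices(D.shape); return cp[2]+ray(cp,u,v)*D[...,None]
def proj(cp,P):
    K,R,p=cp; q=(np.asarray(P)-p)@R; return np.stack([K[0,2]+K[0,0]*q[...,0]/-q[...,2],K[1,2]+K[1,1]*q[...,1]/q[...,2]],-1)
E
python3 - <<'E'
from h import *
im=cv2.imread("pics/scene0.png");D=np.load("pics/scene0.npy");cp=campose("scene")
cv2.imwrite("pics/c1.png",np.hstack([cv2.resize(im[210:310,160:260],(400,400),interpolation=cv2.INTER_CUBIC),cv2.resize(im[175:300,315:440][:125,:125],(400,400),interpolation=cv2.INTER_CUBIC)]))
P=cloud(cp,D)
for (u,v) in [(180,290),(240,290),(184,225),(240,224),(210,232),(210,270),(345,205),(375,235),(287,240),(150,320),(347,190),(360,202),(335,212)]: print(u,v,P[v,u].round(4))
E
```

```text
180 290 [ 0.6698 -0.3605  0.012 ]
240 290 [ 0.723  -0.2201  0.0144]
184 225 [ 0.4655 -0.3128  0.0138]
240 224 [ 0.5168 -0.1624  0.0129]
210 232 [ 0.5565 -0.2508  0.062 ]
210 270 [ 0.641  -0.277   0.0163]
345 205 [0.5632 0.1421 0.0234]
375 235 [0.7355 0.1341 0.0921]
287 240 [ 0.6133 -0.0559  0.0082]
150 320 [ 0.7204 -0.443   0.0032]
347 190 [0.5064 0.1766 0.0191]
360 202 [0.5667 0.189  0.022 ]
335 212 [0.577  0.104  0.0225]
```

View pics/c1.png

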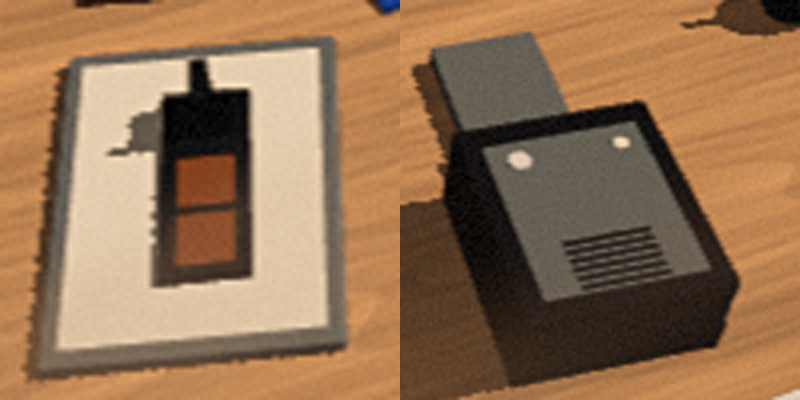

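Confirmed: black holder on the white panel, orange film strip, upright grip at the robot end, nose pointing away from the robot. Next: coarse poses of the holder and scanner.

```bash
python3 - <<'E'
from h import *
im=cv2.imread("pics/scene0.png");D=np.load("pics/scene0.npy");cp=campose("scene");P=cloud(cp,D)
def rect(Q):
    r=cv2.minAreaRect((Q[:,:2]*1000).astype(np.float32)); b=cv2.boxPoints(r); return np.array(r[0]).round(1),np.array(r[1]).round(1),round(r[2],1)
# panel white/orange quad: holder dark pixels within
roi=np.zeros(D.shape,bool); roi[222:285,195:228]=1
mx=im.max(2)
pl=roi&(P[...,2]>0.0155)&(P[...,2]<0.023)&((mx<110)|(im[...,2].astype(int)-im[...,0]>50))
print("plate",pl.sum(),rect(P[pl]))
g=roi&(P[...,2]>0.045); Q=P[g]; print("grip",g.sum(),Q.mean(0),Q[:,2].max(),rect(Q))
# scanner
roi=np.zeros(D.shape,bool); roi[175:300,315:430]=1
t=roi&(P[...,2]>0.083)&(P[...,2]<0.1); print("housing",rect(P[t]),P[t][:,2].mean())
t=roi&(P[...,2]>0.015)&(P[...,2]<0.026)&(im[...,2].astype(int)-im[...,0]<30); t[215:]=0; print("tray",rect(P[t]),P[t][:,2].mean())
b=proj(cp,cv2.boxPoints(cv2.minAreaRect((P[t][:,:2]).astype(np.float32))) @ np.array([[1,0,0],[0,1,0]])+[0,0,.02]); print(b)
E
```

```text
plate 927 (array([ 584.6, -260.3]), array([ 87.4, 211.5]), 78.6)
grip 146 [ 0.58397845 -0.25378273  0.09074151] 0.8842966685394822 (array([ 888. , -256.4]), array([ 43.4, 711.3]), 89.5)
housing (array([742.4, 128.3]), array([170.2, 192.3]), 82.5) 0.09146597539544063
tray (array([557.6, 271.3]), array([335.2, 106.5]), 82.9) 0.021002055537637513
[[324.25750334 190.22743918]
 [334.99697909 216.21238659]
 [443.65093616 196.37584572]
 [427.22053019 172.41513247]]
```

```bash
cat > plan.py <<'E'
import sys, numpy as np
from h import *
from scipy.spatial.transform import Rotation as Ro
def Rdown(h):
    h=np.radians(h); x=np.array([np.cos(h),np.sin(h),0]);z=np.array([0,0,-1.]); return np.stack([x,np.cross(z,x),z],1)
def plan(pos,head,n,st=None):
    st=st or ctrl.state(); R=np.array(st["ee_rot"]);p=np.array(st["tcp_pos"]);pos=np.array(pos)
    rv=Ro.from_matrix(R.T@Rdown(head)).as_rotvec()
    for k in range(n):
        Rk=R@Ro.from_rotvec(rv*k/n).as_matrix(); print((np.degrees(rv)/n).round(2).tolist(),(Rk.T@(pos-p)/n).round(4).tolist())
    print("joints",np.round(st["joints"],1),"d",np.linalg.norm(pos-p).round(4))
if __name__=="__main__":
    a=[float(x) for x in sys.argv[1:]]; plan(a[:3],a[3],int(a[4]))
E
python3 plan.py .555 -.25 .2 -12 9
```

```text
[-0.01, 0.0, 3.45] [0.0492, -0.023, 0.0043]
[-0.01, 0.0, 3.45] [0.0477, -0.0259, 0.0043]
[-0.01, 0.0, 3.45] [0.0461, -0.0287, 0.0043]
[-0.01, 0.0, 3.45] [0.0443, -0.0315, 0.0043]
[-0.01, 0.0, 3.45] [0.0423, -0.0341, 0.0043]
[-0.01, 0.0, 3.45] [0.0402, -0.0366, 0.0043]
[-0.01, 0.0, 3.45] [0.0379, -0.0389, 0.0043]
[-0.01, 0.0, 3.45] [0.0355, -0.0411, 0.0043]
[-0.01, 0.0, 3.45] [0.0329, -0.0432, 0.0043]
joints [-72.   24.3  93.4   0.   62.4  -1.1] d 0.4904
```

Call:
play_rows(rotation=[[0,0,3.5],[0,0,3.5],[0,0,3.5],[0,0,3.5],[0,0,3.5]], delta_pos=[[0.049,-0.023,0.004],[0.048,-0.026,0.004],[0.046,-0.029,0.004],[0.044,-0.031,0.004],[0.042,-0.034,0.004]], hand=[0.085,0.085,0.085,0.085,0.085])

```text
t: 0.78
tcp_pos: [0.4023, -0.4004, 0.2174]
ee_rot: [[1.0, 0.01, -0.0], [0.01, -1.0, 0.0], [-0.0, -0.0, -1.0]]
force: [0.3, -0.9, -0.2]
opening: 0.99
```

```bash
python3 plan.py .555 -.25 .2 -12 5
```

```text
[-0.0, 0.01, 2.52] [0.0309, -0.0298, 0.0035]
[-0.0, 0.01, 2.52] [0.0295, -0.0311, 0.0035]
[-0.0, 0.01, 2.52] [0.0281, -0.0324, 0.0035]
[-0.0, 0.01, 2.52] [0.0267, -0.0336, 0.0035]
[-0.0, 0.01, 2.52] [0.0252, -0.0347, 0.0035]
joints [-46.1  21.  101.8  -0.   57.3  43.3] d 0.2151
```

Call:
play_rows(rotation=[[0,0,2.5],[0,0,2.5],[0,0,2.5],[0,0,2.5],[0,0,2.5]], delta_pos=[[0.031,-0.03,0.004],[0.03,-0.031,0.004],[0.028,-0.032,0.004],[0.027,-0.034,0.003],[0.025,-0.035,0.003]], hand=[0.085,0.085,0.085,0.085,0.085])

```text
t: 1.4
tcp_pos: [0.5606, -0.243, 0.1978]
ee_rot: [[0.977, -0.213, -0.002], [-0.213, -0.977, 0.001], [-0.002, -0.001, -1.0]]
force: [-0.1, -0.3, 0.4]
opening: 0.996
```

```bash
python3 - <<'E'
from h import *
s=ctrl.state(); im,D=grab_frame("wrist"); cv2.imwrite("pics/w1.png",im); np.save("pics/w1.npy",D); import pickle; pickle.dump(s,open("pics/w1.pkl","wb"))
print(s["tcp_pos"],s["qvel"].round(2),s["force"])
E
```

```text
[ 0.56062377 -0.24302606  0.19778564] [ 3.190e+01  1.146e+01 -1.477e+01 -4.000e-02  3.310e+00  5.217e+01] [-0.07046902 -0.34807483  0.35540301]
```

View pics/w1.png

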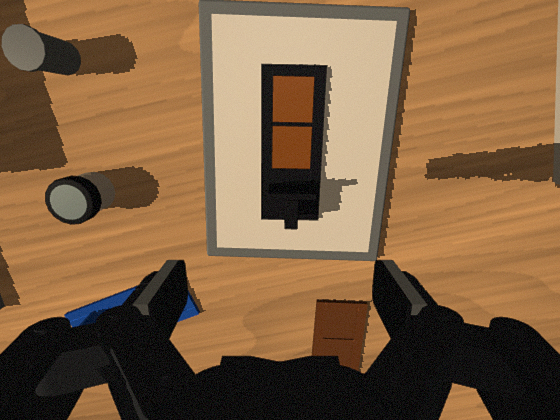

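The wrist view shows the holder: plate corners near (262,65)-(326,219), grip stub at (291,215), nose up. The arm was still moving, so I'll retake it settled and measure.

```bash
cat > meas.py <<'E'
from h import *
s=ctrl.state(); im,D=grab_frame("wrist"); s2=ctrl.state()
print(s["tcp_pos"],s2["tcp_pos"],s["qvel"].round(1))
cv2.imwrite("pics/w2.png",im); np.save("pics/w2.npy",D)
import pickle; pickle.dump(s,open("pics/w2.pkl","wb"))
cp=campose("wrist",s);P=cloud(cp,D)
for uv in [(230,100),(292,100),(291,188),(291,225)]: print(uv,P[uv[1],uv[0]].round(4))
roi=np.zeros(D.shape,bool); roi[30:235,235:360]=1
up=(roi&(P[...,2]>0.0155)&(P[...,2]<0.03)).astype(np.uint8)
Q=P[up>0]; r=cv2.minAreaRect((Q[:,:2]*1000).astype(np.float32)); print("depth plate",r)
m=((im.max(2)<60)|((im[...,2].astype(int)-im[...,0]>70)&(im[...,2]>90)))&roi
m=m.astype(np.uint8); c=max(cv2.findContours(m,0,2)[0],key=cv2.contourArea)
cv2.imwrite("pics/m2.png",m*255)
r=cv2.minAreaRect(c); b=cv2.boxPoints(r); print("px",b)
W=onplane(cp,b[:,0],b[:,1],.018); print(W.round(4))
g=roi&(P[...,2]>0.05)&(P[...,2]<0.07); print("griptop",g.sum(),P[g].mean(0),cv2.minAreaRect((P[g][:,:2]*1000).astype(np.float32)))
E
python3 meas.py
```

```text
[ 0.56383624 -0.23972699  0.19755284] [ 0.56207266 -0.24136517  0.19754925] [-3.  -1.3  2.  -0.9  0.1 -9.7]
(230, 100) [ 0.655  -0.2102  0.0139]
(292, 100) [ 0.6423 -0.268   0.0167]
(291, 188) [ 0.5618 -0.25    0.0289]
(291, 225) [ 0.5355 -0.2435  0.0609]
depth plate ((605.0687255859375, -268.4327392578125), (105.04869842529297, 193.75157165527344), 81.24994659423828)
px [[266.  68.]
 [330.  68.]
 [330. 231.]
 [266. 231.]]
[[ 0.6746 -0.2502  0.018 ]
 [ 0.6621 -0.3076  0.018 ]
 [ 0.5047 -0.2807  0.018 ]
 [ 0.519  -0.2144  0.018 ]]
griptop 837 [ 0.55122575 -0.25091817  0.05994497] ((545.1615600585938, -249.66029357910156), (43.11238098144531, 33.51332092285156), 76.94349670410156)
```

```bash
python3 - <<'E'
from h import *
im=cv2.imread("pics/w2.png");cv2.imwrite("pics/c2.png",cv2.resize(im[40:240,220:360],(560,800)[:2],interpolation=cv2.INTER_CUBIC)[:600])
cv2.imwrite("pics/c2.png",cv2.resize(im[140:240,225:355],(780,600),interpolation=cv2.INTER_CUBIC))
E
```

```text
(no output)
```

View pics/c2.png

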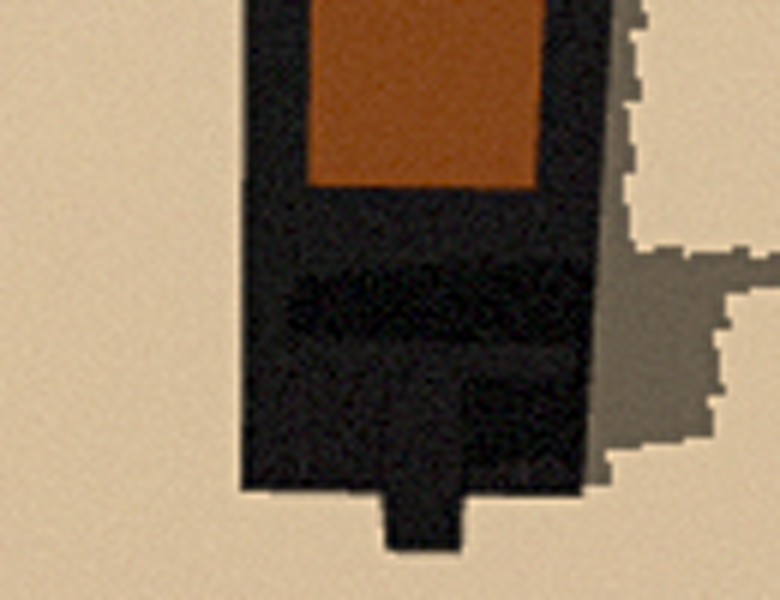

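```bash
python3 - <<'E'
from h import *; import pickle
s=pickle.load(open("pics/w2.pkl","rb")); cp=campose("wrist",s)
im=cv2.imread("pics/w2.png")
m=((im.max(2)<60)|((im[...,2].astype(int)-im[...,0]>70)&(im[...,2]>90)))
for v in (66,67,68,69,70,90,110,130,150,170,180): 
    w=np.flatnonzero(m[v,240:350])+240; print(v,w.min() if len(w) else None,w.max() if len(w) else None)
W=onplane(cp,np.array([265.,322,265.5,329.5]),np.array([221.7,222,67.5,67.5]),.018); print(W.round(4))
t=(W[0]+W[1])/2;n=(W[2]+W[3])/2; d=n-t; L=np.linalg.norm(d); print(L,np.linalg.norm(W[0]-W[1]),np.linalg.norm(W[2]-W[3]),np.degrees(np.arctan2(d[1],d[0])), "grip",t+d/L*.019, n-d/L*.131)
print(np.degrees(np.arctan2(*(W[2]-W[0])[[1,0]])),np.degrees(np.arctan2(*(W[3]-W[1])[[1,0]])))
E
```

```text
66 None None
67 None None
68 267 319
69 267 330
70 267 330
90 266 329
110 266 328
130 266 327
150 266 326
170 266 324
180 266 324
[[ 0.5294 -0.2157  0.018 ]
 [ 0.5164 -0.2742  0.018 ]
 [ 0.6751 -0.2499  0.018 ]
 [ 0.6626 -0.3072  0.018 ]]
0.14978883643815974 0.05992174786480912 0.05867398484165296 -12.964220111625124 grip [ 0.54142585 -0.24920873  0.018     ] [ 0.54122007 -0.24916136  0.018     ]
-13.203495266846561 -12.725329156100202
```

Independent estimates agree: grip at (0.5417, -0.249), heading -13.0°, plate 149.8 x 59.5 mm, grip top at z=0.060 (expected 0.060). Going to the grasp.

```bash
python3 plan.py .541 -.249 .09 -13 4
```

```text
[-0.02, 0.02, 0.24] [-0.0047, 0.003, 0.0269]
[-0.02, 0.02, 0.24] [-0.0047, 0.003, 0.0269]
[-0.02, 0.02, 0.24] [-0.0047, 0.003, 0.0269]
[-0.02, 0.02, 0.24] [-0.0047, 0.003, 0.0269]
joints [-24.4  26.   96.9   0.1  57.3  77.6] d 0.1099
```

Call:
play_rows(rotation=[[0,0,0.3],[0,0,0.3],[0,0,0.3],[0,0,0],[0,0,0]], delta_pos=[[-0.005,0.003,0.03],[-0.005,0.003,0.03],[-0.005,0.003,0.03],[-0.004,0.002,0.018],[0,0,0]], hand=[0.085,0.085,0.085,0.085,0.085])

```text
t: 2.12
tcp_pos: [0.5391, -0.249, 0.0865]
ee_rot: [[0.975, -0.221, -0.002], [-0.221, -0.975, 0.001], [-0.002, -0.001, -1.0]]
force: [0.8, 0.1, -0.1]
opening: 0.993
```

```bash
python3 plan.py .541 -.249 .033 -13 3; python3 - <<'E'
from h import *
s=ctrl.state();print(s["qvel"].round(1),s["tcp_pos"]);im,D=grab_frame("wrist"); cv2.imwrite("pics/w3.png",im)
E
```

```text
[-0.02, 0.04, 0.08] [0.0006, -0.0001, 0.0178]
[-0.02, 0.04, 0.08] [0.0006, -0.0001, 0.0178]
[-0.02, 0.04, 0.08] [0.0006, -0.0001, 0.0178]
joints [-26.   33.6 102.2   0.   44.3  76.8] d 0.0535
[-0.3 -0.6 -0.9  0.   0.2 -0.3] [ 0.53913216 -0.24903515  0.08645865]
```

View pics/w3.png

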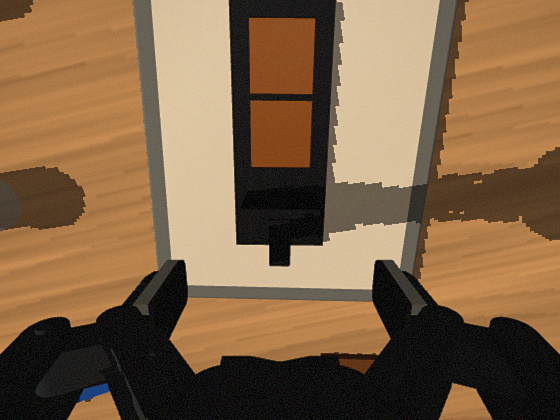

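The web (280,255) is centred between the fingers. Descending.

Call:
play_rows(rotation=[[0,0.1,0.2],[0,0,0],[0,0,0],[0,0,0]], delta_pos=[[0.001,0,0.02],[0.001,0,0.02],[0,0,0.013],[0,0,0]], hand=[0.085,0.085,0.085,0.085])

```text
t: 2.68
tcp_pos: [0.5433, -0.2505, 0.0321]
ee_rot: [[0.975, -0.224, 0.004], [-0.224, -0.975, -0.001], [0.004, 0.0, -1.0]]
force: [0.2, -0.2, 0.4]
opening: 0.997
```

```bash
python3 plan.py .541 -.249 .033 -13 1; python3 - <<'E'
from h import *
s=ctrl.state();print(s["qvel"].round(1),s["tcp_pos"],s["force"]);im,D=grab_frame("wrist"); cv2.imwrite("pics/w4.png",im)
E
```

```text
[0.01, -0.22, 0.04] [-0.0026, -0.0009, -0.0009]
joints [-2.590e+01  3.880e+01  1.023e+02  1.000e-01  3.870e+01  7.700e+01] d 0.0029
[ 0.  -0.3 -0.5  0.  -0.2  0.1] [ 0.54330188 -0.25049407  0.03214584] [ 0.1897955  -0.22028435  0.44497645]
```

View pics/w4.png

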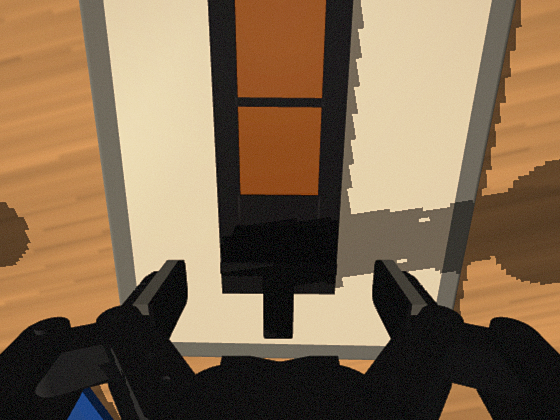

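Call:
play_rows(rotation=[[0,-0.2,0],[0,0,0],[0,0,0],[0,0,0],[0,0,0]], delta_pos=[[-0.003,-0.0005,-0.001],[0,0,0],[0,0,0],[0,0,0],[0,0,0]], hand=[0.085,0.05,0.02,0.0,0.0], newtons=40)

```text
t: 3.35
tcp_pos: [0.5418, -0.2498, 0.0356]
ee_rot: [[0.975, -0.224, 0.004], [-0.224, -0.975, -0.002], [0.004, 0.001, -1.0]]
force: [-1.4, 1.6, 3.9]
opening: 0.138
```

Call:
play_rows(rotation=[[0,0,0],[0,0,0],[0,0,0]], delta_pos=[[0,0,0],[0,0,0],[0,0,0]], hand=[0,0,0])

```text
t: 3.72
tcp_pos: [0.5419, -0.25, 0.0357]
ee_rot: [[0.975, -0.224, 0.004], [-0.224, -0.975, -0.002], [0.004, 0.001, -1.0]]
force: [0.3, -0.3, 1.1]
opening: 0.137
```

Gripped (opening 11.7 mm on a 12 mm web). Now lifting.

Call:
play_rows(rotation=[[0,0,0],[0,0,0],[0,0,0],[0,0,0]], delta_pos=[[0,0,-0.015],[0,0,-0.045],[0,0,-0.05],[0,0,-0.04]], hand=[0,0,0,0])

```text
t: 4.22
tcp_pos: [0.5383, -0.2482, 0.1876]
ee_rot: [[0.975, -0.224, -0.005], [-0.224, -0.975, 0.002], [-0.006, -0.001, -1.0]]
force: [1.3, 0.5, -2.2]
opening: 0.138
```

```bash
python3 plan.py .509 .159 .22 -7.5 9;  python3 - <<'E'
from h import *
s=ctrl.state();print(s["tcp_pos"],s["force"],s["torque"],s["opening"]);im,D=grab_frame("wrist"); cv2.imwrite("pics/w5.png",im)
P=cloud(campose("scene"),np.load("pics/scene0.npy")); print("blower",P[172,438],P[157,443])
E
```

```text
[-0.01, 0.03, -0.6] [-0.0133, -0.0434, -0.0035]
[-0.01, 0.03, -0.6] [-0.0129, -0.0435, -0.0035]
[-0.01, 0.03, -0.6] [-0.0124, -0.0436, -0.0035]
[-0.01, 0.03, -0.6] [-0.0119, -0.0438, -0.0035]
[-0.01, 0.03, -0.6] [-0.0115, -0.0439, -0.0035]
[-0.01, 0.03, -0.6] [-0.011, -0.044, -0.0036]
[-0.01, 0.03, -0.6] [-0.0105, -0.0441, -0.0036]
[-0.01, 0.03, -0.6] [-0.0101, -0.0442, -0.0036]
[-0.01, 0.03, -0.6] [-0.0096, -0.0443, -0.0036]
joints [-25.9  25.3  99.6  -0.   55.4  77.1] d 0.4095
[ 0.53833917 -0.24817232  0.187562  ] [ 1.30507737  0.52737891 -2.20880974] [-0.02250712  0.04882269 -0.03116069] 0.13785663887775104
blower [0.55840473 0.45231857 0.04768338] [0.53931294 0.47046995 0.08632316]
```

View pics/w5.png

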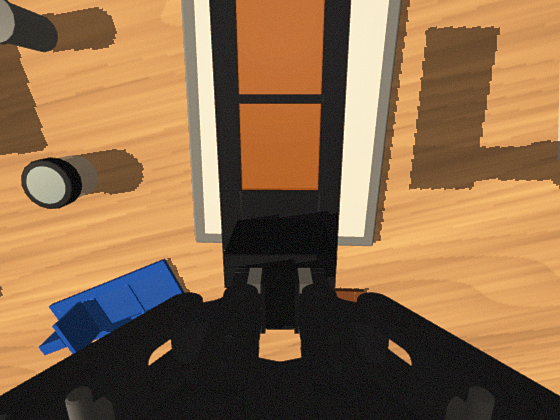

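Holder is held (weight 2.2 N shows, plate tracks with the gripper). Carrying it over to the scanner.

Call:
play_rows(rotation=[[0,0,-0.6],[0,0,-0.6],[0,0,-0.6],[0,0,-0.6],[0,0,-0.6]], delta_pos=[[-0.013,-0.03,-0.006],[-0.013,-0.043,-0.006],[-0.012,-0.044,-0.004],[-0.012,-0.044,-0.003],[-0.012,-0.044,-0.003]], hand=[0,0,0,0,0])

```text
t: 4.9
tcp_pos: [0.5215, -0.0333, 0.2203]
ee_rot: [[0.984, -0.177, 0.009], [-0.177, -0.984, -0.004], [0.009, 0.002, -1.0]]
force: [1.3, 0.5, -1.1]
opening: 0.135
```

```bash
python3 plan.py .509 .159 .22 -7.5 4
```

```text
[0.03, -0.13, -0.67] [-0.0116, -0.0468, -0.0001]
[0.03, -0.13, -0.67] [-0.011, -0.0469, -0.0001]
[0.03, -0.13, -0.67] [-0.0105, -0.047, -0.0]
[0.03, -0.13, -0.67] [-0.0099, -0.0471, 0.0]
joints [ -4.9  16.9 107.5  -0.2  55.1  95.4] d 0.1927
```

Call:
play_rows(rotation=[[0,-0.1,-0.7],[0,-0.1,-0.7],[0,-0.1,-0.7],[0,-0.1,-0.6],[0,0,0]], delta_pos=[[-0.011,-0.047,0],[-0.011,-0.047,0],[-0.01,-0.044,0],[-0.009,-0.035,0],[0,0,0]], hand=[0,0,0,0,0])

```text
t: 5.52
tcp_pos: [0.5059, 0.1523, 0.2227]
ee_rot: [[0.992, -0.125, 0.004], [-0.125, -0.992, -0.002], [0.004, 0.001, -1.0]]
force: [0.5, -0.3, -2.0]
opening: 0.135
```

Call:
play_rows(rotation=[[0,0,0]], delta_pos=[[0,0,0]], hand=[0])

```text
t: 5.65
tcp_pos: [0.5056, 0.152, 0.2229]
ee_rot: [[0.992, -0.124, 0.004], [-0.124, -0.992, -0.002], [0.004, 0.002, -1.0]]
force: [-0.1, -0.7, -2.1]
opening: 0.133
```

```bash
python3 - <<'E'
from h import *; import pickle
s=ctrl.state();print(s["tcp_pos"],s["qvel"].round(1),s["force"]);im,D=grab_frame("wrist"); cv2.imwrite("pics/w6.png",im);np.save("pics/w6.npy",D);pickle.dump(s,open("pics/w6.pkl","wb"))
print(ctrl.state()["tcp_pos"])
im,D=grab_frame("side"); cv2.imwrite("pics/s6.png",im);np.save("pics/s6.npy",D)
E
python3 plan.py .509 .159 .22 -7.5 4
```

```text
[0.50563005 0.15199652 0.22288187] [ 0.7 -0.2 -0.   0.2  0.2  0.2] [-0.05849289 -0.7249682  -2.14776906]
[0.50570287 0.15183465 0.22287883]
[0.02, -0.06, 0.07] [0.0005, -0.002, 0.0007]
[0.02, -0.06, 0.07] [0.0005, -0.002, 0.0007]
[0.02, -0.06, 0.07] [0.0005, -0.002, 0.0007]
[0.02, -0.06, 0.07] [0.0005, -0.002, 0.0007]
joints [ 15.5  17.3 106.5  -0.2  56.  112.8] d 0.0086
```

View pics/w6.png

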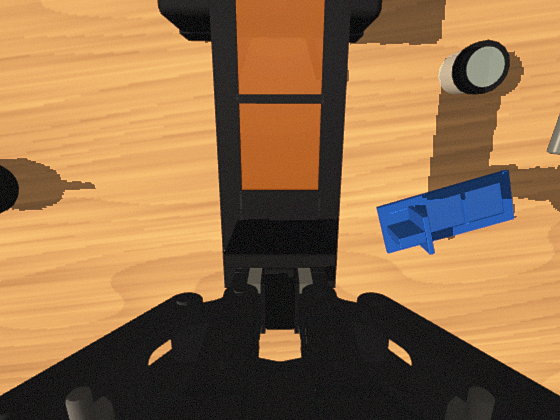

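View pics/s6.png

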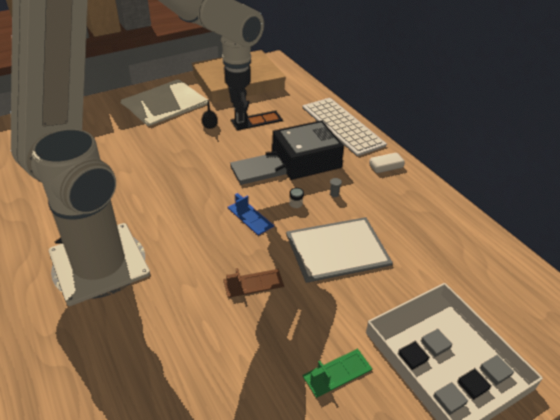

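The wrist view has the tray hidden under the held plate, but the side view now shows tray (258,168), rails near (290,162) and housing (308,148) clearly. Measuring there.

```bash
python3 - <<'E'
from h import *
im=cv2.imread("pics/s6.png");D=np.load("pics/s6.npy");cp=campose("side");P=cloud(cp,D)
cv2.imwrite("pics/c6.png",cv2.resize(im[110:190,220:350],(780,480),interpolation=cv2.INTER_CUBIC))
roi=np.zeros(D.shape,bool); roi[115:190,225:350]=1
t=(roi&(P[...,2]>0.085)&(P[...,2]<0.095)&(P[...,0]<0.9)).astype(np.uint8)
n,l,st,c=cv2.connectedComponentsWithStats(t); k=1+st[1:,4].argmax(); Q=P[l==k]
r=cv2.minAreaRect((Q[:,:2]*1000).astype(np.float32)); print("housing",r,Q[:,2].mean())
b=cv2.boxPoints(r)/1000; print(b, proj(cp,np.c_[b,np.full(4,.09)]))
grey=(im.max(2).astype(int)-im.min(2)<35)&(im.max(2)>50)
t=(roi&grey&(P[...,2]>0.014)&(P[...,2]<0.027)).astype(np.uint8)
n,l,st,c=cv2.connectedComponentsWithStats(t); k=1+st[1:,4].argmax(); Q=P[l==k]; print("tray",st[k],cv2.minAreaRect((Q[:,:2]*1000).astype(np.float32)),Q[:,2].mean())
E
```

```text
housing ((741.210693359375, 127.38568115234375), (177.36949157714844, 191.68707275390625), 82.08368682861328) 0.09188124295479083
[[0.6340663  0.05274627]
 [0.8239266  0.02634587]
 [0.8483551  0.20202509]
 [0.6584948  0.22842549]] [[290.92366243 159.6445382 ]
 [345.68289322 147.23409413]
 [321.98678192 119.14408073]
 [270.30426418 129.80707818]]
tray [231 155  55  28 889] ((569.5081176757812, 150.23403930664062), (109.0054931640625, 165.60203552246094), 84.20809936523438) 0.0216741742495961
```

View pics/c6.png

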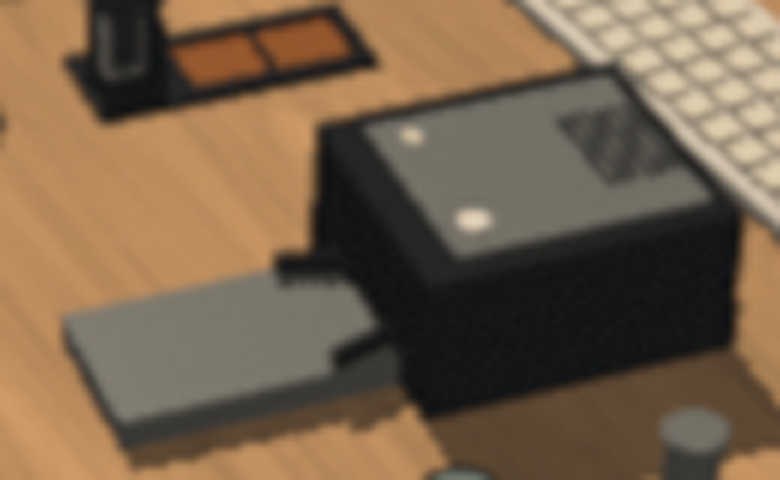

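```bash
python3 - <<'E'
from h import *
cp=campose("side")
c=np.array([[65,318],[125,425],[395,372]])/6+[220,110]
W=onplane(cp,c[:,0],c[:,1],.02);print(W.round(4))
d=W[2]-W[1];print(np.degrees(np.arctan2(d[1],d[0]))); d=W[0]-W[1];print(np.linalg.norm(d),np.degrees(np.arctan2(d[1],d[0])))
m=(W[0]+W[1])/2; h=np.radians(-7.7);print("mouth",m+.16*np.array([np.cos(h),np.sin(h),0]))
E
python3 plan.py .475 .262 .2229 -7.6 3
```

```text
[[0.4999 0.2099 0.02  ]
 [0.4869 0.111  0.02  ]
 [0.6356 0.0824 0.02  ]]
-10.901059791193552
0.09976495072932025 82.52363945409078
mouth [0.65194106 0.13902708 0.02      ]
[0.03, -0.08, 0.13] [-0.0148, -0.0352, -0.0001]
[0.03, -0.08, 0.13] [-0.0149, -0.0352, -0.0001]
[0.03, -0.08, 0.13] [-0.015, -0.0352, -0.0001]
joints [ 15.5  17.3 106.5  -0.2  56.  112.8] d 0.1147
```

Call:
play_rows(rotation=[[0,-0.1,0.1],[0,-0.1,0.1],[0,0,0],[0,0,0],[0,0,0]], delta_pos=[[-0.013,-0.03,0],[-0.015,-0.04,0],[-0.015,-0.035,0],[0,0,0],[0,0,0]], hand=[0,0,0,0,0])

```text
t: 6.38
tcp_pos: [0.4781, 0.2582, 0.2228]
ee_rot: [[0.99, -0.139, 0.001], [-0.139, -0.99, -0.002], [0.001, 0.002, -1.0]]
force: [0.4, -0.6, -2.6]
opening: 0.136
```

```bash
python3 - <<'E'
from h import *; import pickle
s=ctrl.state();print(s["tcp_pos"],s["qvel"].round(1),s["force"]);im,D=grab_frame("wrist"); cv2.imwrite("pics/w7.png",im);np.save("pics/w7.npy",D);pickle.dump(s,open("pics/w7.pkl","wb"))
print(ctrl.state()["tcp_pos"])
cp=campose("wrist",s); P=cloud(cp,D)
roi=np.zeros(D.shape,bool); roi[:,340:]=1
t=(roi&(P[...,2]>0.085)&(P[...,2]<0.096)).astype(np.uint8)
n,l,st,c=cv2.connectedComponentsWithStats(t); k=1+st[1:,4].argmax(); print(st[k])
E
```

```text
[0.47812197 0.25818653 0.22278689] [ 0.1 -0.1 -0.1  0.3 -0.1  0.2] [ 0.35710476 -0.56787491 -2.60671084]
[0.47821287 0.25811749 0.22283168]Traceback (most recent call last):
  File "<stdin>", line 7, in <module>
ValueError: attempt to get argmax of an empty sequence
```

View pics/w7.png

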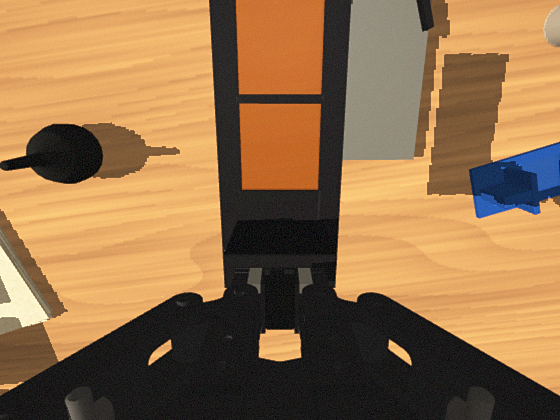

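Call:
play_rows(rotation=[[0,0,0],[0,0,0],[0,0,0],[0,0,0]], delta_pos=[[0.03,-0.02,0],[0.04,-0.025,0],[0,0,0],[0,0,0]], hand=[0,0,0,0])

```text
t: 6.92
tcp_pos: [0.5563, 0.2879, 0.2222]
ee_rot: [[0.989, -0.146, -0.001], [-0.146, -0.989, -0.004], [-0.001, 0.004, -1.0]]
force: [-0.1, -0.5, -2.4]
opening: 0.133
```

```bash
python3 - <<'E'
from h import *; import pickle
s=ctrl.state();print(s["tcp_pos"],s["qvel"].round(1),s["force"]);im,D=grab_frame("wrist"); cv2.imwrite("pics/w8.png",im);np.save("pics/w8.npy",D);pickle.dump(s,open("pics/w8.pkl","wb"))
print(ctrl.state()["tcp_pos"])
E
```

```text
[0.55630356 0.287873   0.22217381] [-0.8  0.7 -1.1 -0.1 -0.4 -0.1] [-0.13799824 -0.52423745 -2.351206  ]
[0.55643982 0.28798516 0.22236784]
```

View pics/w8.png

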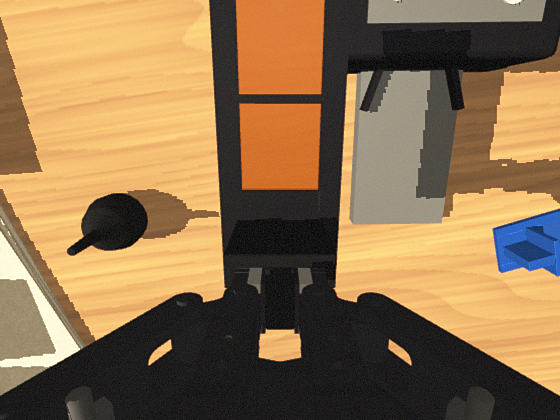

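Now the wrist camera sees tray (352–442, 70–222), both rails (372,90) and (455,90), and the slot face at about (425,55). Enlarging and measuring.

```bash
python3 - <<'E'
from h import *; import pickle
im=cv2.imread("pics/w8.png")
cv2.imwrite("pics/c8.png",cv2.resize(im[20:130,340:480],(770,605),interpolation=cv2.INTER_CUBIC)[:600])
s=pickle.load(open("pics/w8.pkl","rb"));D=np.load("pics/w8.npy");cp=campose("wrist",s);P=cloud(cp,D)
g=im.max(2)
# tray bounds per row: tray is bluish-grey (low chroma), bounded by wood(chroma)
ch=im.max(2).astype(int)-im.min(2)
L=[];Rr=[]
for v in range(125,216,10):
    w=np.flatnonzero((np.abs(P[v,345:470,2]-.021)<.006)&(ch[v,345:470]<40))+345
    p=onplane(cp,np.array([w.min(),w.max()+1.]),np.array([v,v.__float__()]),.02); print(v,w.min(),w.max(),p[:,:2].round(4).tolist(),np.linalg.norm(p[0]-p[1]).round(4)); L.append(p[0]);Rr.append(p[1])
for E in (L,Rr,[(a+b)/2 for a,b in zip(L,Rr)]):
    E=np.array(E); k=np.polyfit(E[:,0],E[:,1],1); print(np.degrees(np.arctan(k[0])),k)
E
```

```text
125 357 454 [[0.6028, 0.1998], [0.588, 0.0994]] 0.1014
135 357 453 [[0.5928, 0.2005], [0.578, 0.1003]] 0.1013
145 356 452 [[0.5826, 0.2024], [0.5677, 0.1013]] 0.1022
155 356 450 [[0.5722, 0.2032], [0.5574, 0.1033]] 0.101
165 355 449 [[0.5617, 0.2051], [0.5468, 0.1043]] 0.1019
175 355 447 [[0.5509, 0.2059], [0.5361, 0.1064]] 0.1006
185 354 446 [[0.54, 0.2079], [0.5251, 0.1074]] 0.1016
195 353 445 [[0.5289, 0.2099], [0.5139, 0.1085]] 0.1025
205 353 443 [[0.5175, 0.2108], [0.5026, 0.1106]] 0.1012
215 352 442 [[0.506, 0.2128], [0.4909, 0.1117]] 0.1022
-7.7511694536917455 [-0.13611482  0.2814405 ]
-7.463119611610354 [-0.13099771  0.17614925]
-7.607691750510836 [-0.13356513  0.2287807 ]
```

View pics/c8.png

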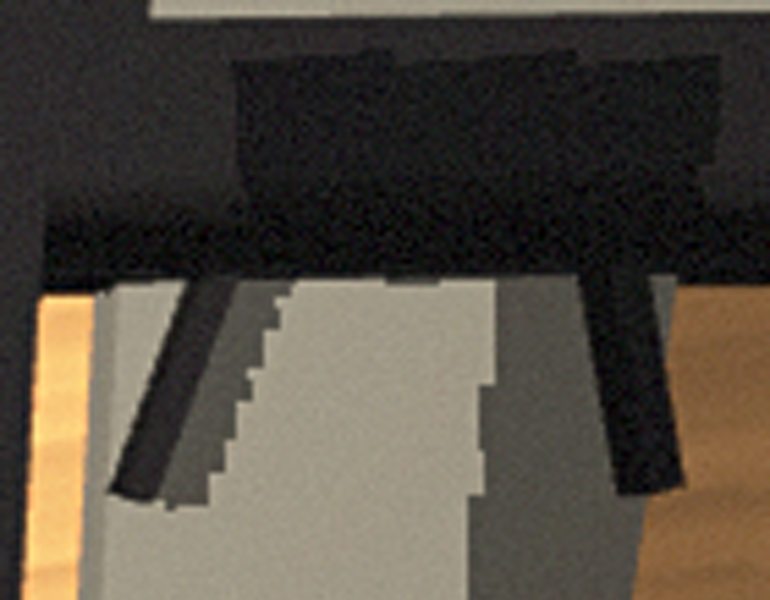

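```bash
python3 - <<'E'
from h import *; import pickle
im=cv2.imread("pics/w8.png")
s=pickle.load(open("pics/w8.pkl","rb"));D=np.load("pics/w8.npy");cp=campose("wrist",s);P=cloud(cp,D)
c=np.array([[152,498],[620,495],[110,490],[683,485]])/5.5+[340,20]
W=onplane(cp,c[:,0],c[:,1],.032);print("rail tips",W.round(4),np.linalg.norm(W[0]-W[1]),"outer",np.linalg.norm(W[2]-W[3]))
m=(W[0]+W[1])/2; print("mid",m,"centreline y there",.22878-.13357*m[0]-.0007, "mouth",m+.037*np.array([.9912,-.1323,0]))
R=s["ee_rot"];p=s["tcp_pos"]
for v in (20,60,120,170,210):
    w=np.flatnonzero((D[v,195:360]>0)&(D[v,195:360]<.25))+195
    q=P[v,w]; Q=(q-p)@R; print(v,w.min(),w.max(),"tool y edges",Q[0].round(4),Q[-1].round(4), "mid y",((Q[0]+Q[-1])/2)[1].round(4))
a=(R.T@np.array([.9912,-.1323,0])); print("heading tool",np.degrees(np.arctan2(R[1,0],R[0,0])))
E
```

```text
rail tips [[0.616  0.1911 0.032 ]
 [0.6043 0.1082 0.032 ]
 [0.6184 0.1985 0.032 ]
 [0.6043 0.097  0.032 ]] 0.08381486074029262 outer 0.10245306300783746
mid [0.61010897 0.14965116 0.032     ] centreline y there 0.14658774439334044 mouth [0.64678337 0.14475606 0.032     ]
20 210 359 tool y edges [ 0.1095 -0.0303  0.0179] [0.1378 0.0591 0.132 ] mid y 0.0144
60 212 359 tool y edges [ 0.0937 -0.0303  0.0172] [0.1109 0.062  0.1359] mid y 0.0158
120 216 344 tool y edges [ 0.0681 -0.0301  0.0181] [0.0681 0.0297 0.0179] mid y -0.0002
170 218 341 tool y edges [ 0.0447 -0.0303  0.0169] [0.0445 0.0295 0.0177] mid y -0.0004
210 220 339 tool y edges [ 0.0245 -0.0303  0.0166] [0.0245 0.0294 0.0166] mid y -0.0005
heading tool -8.36955821574056
```

Estimates agree: the tray centreline gives y≈0.1416 at the mouth, the rails 0.1417 and the housing 0.1407, with heading -7.6° and mouth x≈0.647. The holder sits in the hand aligned with tool x, offset 0.4 mm. Moving above the tray.

```bash
python3 plan.py .4993 .1606 .15 -7.6 4
```

```text
[0.05, 0.0, -0.19] [-0.0095, 0.0335, 0.0182]
[0.05, 0.0, -0.19] [-0.0096, 0.0335, 0.0182]
[0.05, 0.0, -0.19] [-0.0097, 0.0335, 0.0182]
[0.05, 0.0, -0.19] [-0.0098, 0.0335, 0.0181]
joints [ 26.4  25.5  93.9  -0.2  60.8 124.8] d 0.1573
```

Call:
play_rows(rotation=[[0.1,0,-0.2],[0.1,0,-0.2],[0,0,-0.2],[0,0,-0.2],[0,0,0]], delta_pos=[[-0.01,0.033,0.012],[-0.01,0.033,0.02],[-0.01,0.034,0.02],[-0.009,0.034,0.02],[0,0,0]], hand=[0,0,0,0,0])

```text
t: 7.6
tcp_pos: [0.4931, 0.1548, 0.1498]
ee_rot: [[0.991, -0.132, -0.0], [-0.132, -0.991, 0.0], [-0.0, -0.0, -1.0]]
force: [0.3, -0.1, -1.8]
opening: 0.135
```

```bash
python3 plan.py .4993 .1606 .06 -7.6 3
```

```text
[-0.0, 0.01, 0.01] [0.0018, -0.0022, 0.0299]
[-0.0, 0.01, 0.01] [0.0018, -0.0022, 0.0299]
[-0.0, 0.01, 0.01] [0.0018, -0.0022, 0.0299]
joints [ 16.1  22.7 110.6   0.   46.7 113.7] d 0.0902
```

Call:
play_rows(rotation=[[0,0,0],[0,0,0],[0,0,0],[0,0,0]], delta_pos=[[0.002,-0.002,0.03],[0.002,-0.003,0.035],[0.001,-0.002,0.025],[0,0,0]], hand=[0,0,0,0])

```text
t: 8.1
tcp_pos: [0.5018, 0.1624, 0.0616]
ee_rot: [[0.991, -0.133, 0.007], [-0.133, -0.991, 0.003], [0.007, -0.004, -1.0]]
force: [0.2, -0.0, -2.0]
opening: 0.133
```

```bash
python3 plan.py .4993 .1606 .0437 -7.6 1;python3 - <<'E'
from h import *; import pickle
s=ctrl.state();print(s["tcp_pos"],s["qvel"].round(1),s["force"]);im,D=grab_frame("wrist"); cv2.imwrite("pics/w9.png",im);np.save("pics/w9.npy",D);pickle.dump(s,open("pics/w9.pkl","wb"))
im2,D=grab_frame("side"); np.save("pics/s9.npy",D); cv2.imwrite("pics/s9.png",im2)
cv2.imwrite("pics/c9.png",np.vstack([cv2.resize(im[:130,120:460],(784,300)),cv2.resize(im2[120:190,210:390],(784,300),interpolation=cv2.INTER_CUBIC)]))
E
```

```text
[-0.21, -0.4, -0.06] [-0.0023, 0.0022, 0.0179]
joints [ 16.6  32.  111.4   0.   36.1 114.2] d 0.0182
[0.50177161 0.16241257 0.06159492] [ 0.1 -2.  -0.9  0.   0.5  0.2] [ 0.1996573  -0.03073955 -1.9504431 ]
```

View pics/c9.png

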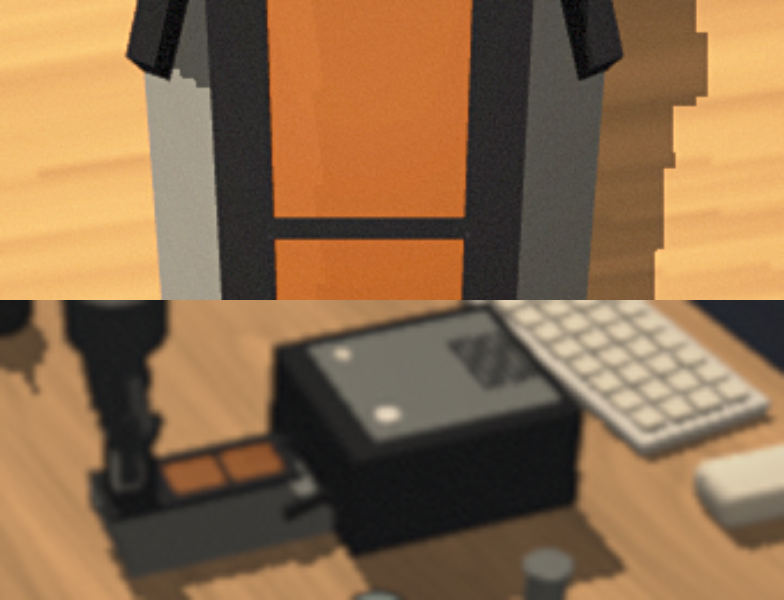

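The wrist crop shows the plate between both rails with tray margins on each side. I'll measure the lateral offset directly.

```bash
cat > lat.py <<'E'
from h import *; import pickle,sys
n=sys.argv[1]
im=cv2.imread(f"pics/{n}.png");s=pickle.load(open(f"pics/{n}.pkl","rb"));D=np.load(f"pics/{n}.npy");cp=campose("wrist",s);P=cloud(cp,D);R=s["ee_rot"];p=s["tcp_pos"]
ch=im.max(2).astype(int)-im.min(2)
for v in range(5,160,15):
    z=P[v,:,2]; 
    w=np.flatnonzero((z>.0145)&(z<.027)&(ch[v]<50)&(np.arange(560)>150)&(np.arange(560)<420))
    h=np.flatnonzero((z>.03)&(np.abs((P[v]-p)@R[:,1])<.034)&(np.arange(560)>190)&(np.arange(560)<370))
    if len(w)<3 or len(h)<3: continue
    a=onplane(cp,np.array([w.min(),w.max()+1.]),np.array([v,v*1.]),.02); A=(a-p)@R
    zh=z[h].mean(); b=onplane(cp,np.array([h.min(),h.max()+1.]),np.array([v,v*1.]),zh); B=(b-p)@R
    print(v,w.min(),w.max(),"x",A[0,0].round(4),"tray mid",A[:,1].mean().round(4),"wid",np.ptp(A[:,1]).round(4),"| hold x",B[0,0].round(4),"mid",B[:,1].mean().round(4),"wid",np.ptp(B[:,1]).round(4),"z",zh.round(4))
E
python3 lat.py w9
```

```text
5 197 367 x 0.1222 tray mid 0.001 wid 0.0842 | hold x 0.1145 mid -0.003 wid 0.0648 z 0.047
20 194 371 x 0.1157 tray mid 0.0012 wid 0.0887 | hold x 0.1095 mid -0.0003 wid 0.06 z 0.0448
35 183 381 x 0.1089 tray mid 0.001 wid 0.1003 | hold x 0.1032 mid -0.0046 wid 0.0675 z 0.0471
50 184 380 x 0.102 tray mid 0.001 wid 0.1005 | hold x 0.0979 mid -0.0001 wid 0.0606 z 0.0437
65 185 379 x 0.095 tray mid 0.001 wid 0.1007 | hold x 0.0917 mid -0.0001 wid 0.06 z 0.0448
80 186 377 x 0.0877 tray mid 0.0008 wid 0.1004 | hold x 0.0856 mid -0.0003 wid 0.0607 z 0.0438
95 188 376 x 0.0803 tray mid 0.0011 wid 0.1 | hold x 0.0791 mid -0.0003 wid 0.0601 z 0.0449
110 189 375 x 0.0727 tray mid 0.0011 wid 0.1002 | hold x 0.0726 mid -0.0003 wid 0.0604 z 0.0437
125 190 374 x 0.0649 tray mid 0.0011 wid 0.1004 | hold x 0.0658 mid -0.0003 wid 0.0602 z 0.0437
140 191 373 x 0.0569 tray mid 0.0011 wid 0.1006 | hold x 0.0589 mid -0.0 wid 0.0605 z 0.0437
155 192 371 x 0.0487 tray mid 0.0009 wid 0.1002 | hold x 0.0519 mid -0.0003 wid 0.0603 z 0.0449
```

Heading is aligned; the holder must shift +1.3 mm in tool y. The plate is level with its underside at ~0.038, so about 18 mm to lower. Lowering onto the tray.

Call:
play_rows(rotation=[[0,0,0],[0,0,0],[0,0,0]], delta_pos=[[0,0.0013,0.008],[0,0,0.007],[0,0,0]], hand=[0,0,0])

```text
t: 8.57
tcp_pos: [0.5047, 0.1619, 0.0501]
ee_rot: [[0.991, -0.133, 0.015], [-0.133, -0.991, 0.005], [0.014, -0.007, -1.0]]
force: [0.1, -0.6, -3.0]
opening: 0.131
```

Call:
play_rows(rotation=[[0,0,0],[0,0,0]], delta_pos=[[0,0,0.002],[0,0,0]], hand=[0,0])

```text
t: 8.82
tcp_pos: [0.5049, 0.1619, 0.0482]
ee_rot: [[0.991, -0.133, 0.015], [-0.133, -0.991, 0.005], [0.015, -0.007, -1.0]]
force: [0.4, -0.3, -2.1]
opening: 0.135
```

Call:
play_rows(rotation=[[-0.4,-0.5,0],[0,0,0]], delta_pos=[[0,0,0.002],[0,0,0]], hand=[0,0])

```text
t: 9.07
tcp_pos: [0.5051, 0.162, 0.0462]
ee_rot: [[0.991, -0.133, 0.005], [-0.133, -0.991, -0.001], [0.006, 0.0, -1.0]]
force: [-0.4, 0.8, -2.3]
opening: 0.133
```

```bash
python3 - <<'E'
from h import *; import pickle
s=ctrl.state();print(s["tcp_pos"],s["ee_rot"].round(4),s["force"],s["torque"]);im,D=grab_frame("wrist"); cv2.imwrite("pics/w10.png",im);np.save("pics/w10.npy",D);pickle.dump(s,open("pics/w10.pkl","wb"))
E
python3 lat.py w10
```

```text
[0.50509043 0.16196996 0.04620723] [[ 9.910e-01 -1.334e-01  5.500e-03]
 [-1.334e-01 -9.911e-01 -1.000e-03]
 [ 5.600e-03  3.000e-04 -1.000e+00]] [-0.42236933  0.77350467 -2.33499956] [-0.05172487  0.06913011 -0.01198446]
5 187 377 x 0.1178 tray mid 0.0009 wid 0.0858 | hold x 0.1111 mid 0.0005 wid 0.0501 z 0.0431
20 184 380 x 0.1118 tray mid 0.0009 wid 0.0896 | hold x 0.1092 mid 0.0032 wid 0.0494 z 0.0303
35 173 390 x 0.1056 tray mid 0.0007 wid 0.1003 | hold x 0.1034 mid 0.001 wid 0.0568 z 0.0305
50 174 389 x 0.0993 tray mid 0.0007 wid 0.1006 | hold x 0.0976 mid -0.0 wid 0.058 z 0.0302
65 176 388 x 0.0929 tray mid 0.0009 wid 0.1004 | hold x 0.0915 mid -0.0007 wid 0.0582 z 0.0304
80 177 386 x 0.0863 tray mid 0.0007 wid 0.1002 | hold x 0.0853 mid -0.0025 wid 0.0527 z 0.0304
95 178 385 x 0.0795 tray mid 0.0007 wid 0.1005 | hold x 0.0788 mid -0.0 wid 0.0556 z 0.0351
110 180 384 x 0.0726 tray mid 0.001 wid 0.1003 | hold x 0.0725 mid -0.0005 wid 0.0581 z 0.0304
125 181 382 x 0.0655 tray mid 0.0008 wid 0.1001 | hold x 0.0659 mid -0.0009 wid 0.0561 z 0.0303
140 182 381 x 0.0582 tray mid 0.0008 wid 0.1004 | hold x 0.059 mid -0.0002 wid 0.0592 z 0.0303
155 183 380 x 0.0507 tray mid 0.0008 wid 0.1007 | hold x 0.0538 mid -0.0041 wid 0.0623 z 0.0442
```

Call:
play_rows(rotation=[[0,0,0],[0,0,0],[0,0,0]], delta_pos=[[0,0.0012,0.0015],[0,0,0.001],[0,0,0]], hand=[0,0,0])

```text
t: 9.5
tcp_pos: [0.5049, 0.1607, 0.0437]
ee_rot: [[0.991, -0.133, 0.006], [-0.133, -0.991, -0.001], [0.006, 0.0, -1.0]]
force: [-0.6, 0.5, -0.7]
opening: 0.137
```

Call:
play_rows(rotation=[[0,0,0],[0,0,0]], delta_pos=[[0,0,0.001],[0,0,0]], hand=[0,0])

```text
t: 9.75
tcp_pos: [0.505, 0.1607, 0.0439]
ee_rot: [[0.991, -0.133, 0.006], [-0.133, -0.991, -0.001], [0.006, -0.0, -1.0]]
force: [-0.3, 1.1, -2.4]
opening: 0.133
```

Call:
play_rows(rotation=[[0,0,0],[0,0,0]], delta_pos=[[0,0,0.001],[0,0,0]], hand=[0,0])

```text
t: 10.0
tcp_pos: [0.5052, 0.1608, 0.0437]
ee_rot: [[0.991, -0.133, 0.006], [-0.133, -0.991, -0.001], [0.006, -0.0, -1.0]]
force: [0.1, -0.3, -1.8]
opening: 0.139
```

```bash
python3 - <<'E'
from h import *; import pickle
s=ctrl.state();print(s["tcp_pos"],s["force"],s["torque"]);im,D=grab_frame("wrist"); cv2.imwrite("pics/w11.png",im);np.save("pics/w11.npy",D);pickle.dump(s,open("pics/w11.pkl","wb"))
P=cloud(campose("wrist",s),D); print([P[v,225:340,2][::20].round(4) for v in (10,60,120,180)])
print([np.median(P[60,u:u+10,2]).round(4) for u in (180,195,375)])
print(ctrl.state()["force"])
E
python3 lat.py w11
```

```text
[0.50518577 0.16080085 0.04371795] [ 0.08691314 -0.30565194 -1.78593916] [-0.01173918  0.06297972 -0.01764728]
[array([0.0281, 0.0251, 0.0239, 0.0252, 0.0252, 0.0276]), array([0.0278, 0.0261, 0.0245, 0.0265, 0.0251, 0.0266]), array([0.0256, 0.0243, 0.0249, 0.0246, 0.0244, 0.0281]), array([0.0268, 0.0255, 0.0254, 0.0249, 0.0244, 0.0265])]
[np.float64(0.0211), np.float64(0.021), np.float64(0.0204)]
[-0.42321029  0.1029101   1.38050971]
```

View pics/w11.png

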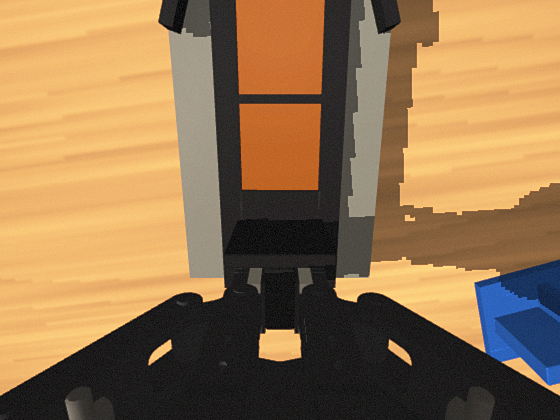

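The plate is lying on the tray (top ~0.0257; expected 0.026). I'll slide forward in small steps and watch the force.

```bash
sed -i 's/z>.03)/z>.0235)/; s/z<.027)/z<.0228)/' lat.py; python3 lat.py w11
```

```text
5 185 372 x 0.1171 tray mid -0.0007 wid 0.0832 | hold x 0.1154 mid -0.0003 wid 0.0606 z 0.0258
20 182 376 x 0.1112 tray mid -0.0005 wid 0.0874 | hold x 0.1094 mid -0.0003 wid 0.06 z 0.0269
35 169 389 x 0.1051 tray mid -0.0005 wid 0.1002 | hold x 0.1037 mid -0.0003 wid 0.0598 z 0.0269
50 170 388 x 0.0989 tray mid -0.0005 wid 0.1005 | hold x 0.0977 mid -0.0018 wid 0.0636 z 0.0269
65 172 387 x 0.0926 tray mid -0.0002 wid 0.1003 | hold x 0.0918 mid -0.0 wid 0.0604 z 0.0258
80 173 386 x 0.0861 tray mid -0.0002 wid 0.1006 | hold x 0.0854 mid -0.0002 wid 0.0602 z 0.027
95 174 384 x 0.0794 tray mid -0.0005 wid 0.1004 | hold x 0.0791 mid -0.0002 wid 0.06 z 0.0271
110 176 383 x 0.0726 tray mid -0.0002 wid 0.1002 | hold x 0.0725 mid -0.0002 wid 0.0599 z 0.0269
125 177 382 x 0.0656 tray mid -0.0002 wid 0.1005 | hold x 0.0658 mid -0.0002 wid 0.0602 z 0.0257
140 178 380 x 0.0584 tray mid -0.0005 wid 0.1003 | hold x 0.0591 mid 0.003 wid 0.0713 z 0.0282
155 180 379 x 0.051 tray mid -0.0002 wid 0.1001 | hold x 0.0518 mid -0.0002 wid 0.0608 z 0.0258
```

Call:
play_rows(rotation=[[0,0,0],[0,0,0],[0,0,0]], delta_pos=[[0.003,0,0],[0.003,0,0],[0,0,0]], hand=[0,0,0])

```text
t: 10.42
tcp_pos: [0.5111, 0.16, 0.0437]
ee_rot: [[0.991, -0.133, 0.005], [-0.133, -0.991, -0.001], [0.005, 0.0, -1.0]]
force: [0.4, -0.4, 2.0]
opening: 0.129
```

Lateral error is now within 0.2 mm. Continuing.

Call:
play_rows(rotation=[[0,0,0],[0,0,0],[0,0,0],[0,0,0],[0,0,0]], delta_pos=[[0.003,0,0],[0.003,0,0],[0.003,0,0],[0.003,0,0],[0,0,0]], hand=[0,0,0,0,0])

```text
t: 11.05
tcp_pos: [0.5237, 0.1583, 0.0437]
ee_rot: [[0.991, -0.134, 0.005], [-0.134, -0.991, -0.001], [0.005, 0.0, -1.0]]
force: [-0.2, 0.4, 1.1]
opening: 0.133
```

Call:
play_rows(rotation=[[0,0,0],[0,0,0],[0,0,0],[0,0,0],[0,0,0]], delta_pos=[[0.003,0,0],[0.003,0,0],[0.003,0,0],[0.003,0,0],[0.003,0,0]], hand=[0,0,0,0,0])

```text
t: 11.68
tcp_pos: [0.5389, 0.1561, 0.0437]
ee_rot: [[0.991, -0.133, 0.004], [-0.133, -0.991, -0.001], [0.004, 0.0, -1.0]]
force: [-1.4, -0.1, 2.5]
opening: 0.131
```

```bash
python3 - <<'E'
from h import *
s=ctrl.state();print(s["tcp_pos"],s["force"].round(2),s["ee_rot"].round(4),[round(.2281-.13357*s["tcp_pos"][0]-s["tcp_pos"][1],4)])
im,D=grab_frame("wrist"); cv2.imwrite("pics/w12.png",im)
im,D=grab_frame("side"); cv2.imwrite("pics/c12.png",cv2.resize(im[110:190,210:350],(784,448),interpolation=cv2.INTER_CUBIC))
E
```

```text
[0.53890724 0.15613277 0.0436661 ] [-1.42 -0.14  2.5 ] [[ 9.911e-01 -1.334e-01  4.200e-03]
 [-1.334e-01 -9.911e-01 -1.000e-03]
 [ 4.300e-03  4.000e-04 -1.000e+00]] [np.float64(-0.0)]
```

View pics/c12.png

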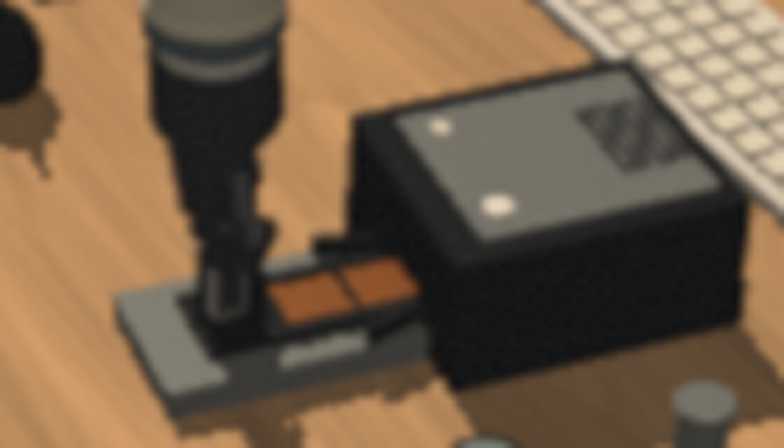

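View pics/w12.png

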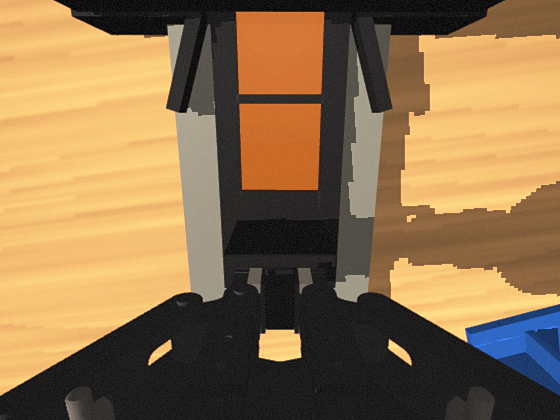

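The nose is in the slot, centred between the rails, with the strip running under the housing face. I'll continue, then switch to fine steps.

Call:
play_rows(rotation=[[0,0,0],[0,0,0],[0,0,0],[0,0,0],[0,0,0]], delta_pos=[[0.003,0,0],[0.003,0,0],[0.003,0,0],[0.003,0,0],[0.003,0,0]], hand=[0,0,0,0,0])

```text
t: 12.4
tcp_pos: [0.5549, 0.154, 0.0437]
ee_rot: [[0.991, -0.133, 0.005], [-0.133, -0.991, -0.001], [0.005, 0.0, -1.0]]
force: [-2.2, 0.9, 1.9]
opening: 0.136
```

Call:
play_rows(rotation=[[0,0,0],[0,0,0],[0,0,0],[0,0,0]], delta_pos=[[0.002,0,0],[0.0015,0,0],[0.0015,0,0],[0.0015,0,0]], hand=[0,0,0,0])

```text
t: 12.9
tcp_pos: [0.5618, 0.153, 0.0437]
ee_rot: [[0.991, -0.133, 0.004], [-0.133, -0.991, -0.001], [0.004, 0.0, -1.0]]
force: [-3.4, 0.3, 2.5]
opening: 0.132
```

Call:
play_rows(rotation=[[0,0,0],[0,0,0],[0,0,0],[0,0,0],[0,0,0]], delta_pos=[[0.001,0,0],[0.001,0,0],[0.001,0,0],[0.001,0,0],[0.001,0,0]], hand=[0,0,0,0,0])

```text
t: 13.52
tcp_pos: [0.567, 0.1523, 0.0436]
ee_rot: [[0.991, -0.133, 0.004], [-0.133, -0.991, -0.001], [0.004, 0.0, -1.0]]
force: [-3.3, 0.1, 1.2]
opening: 0.134
```

Call:
play_rows(rotation=[[0,0,0],[0,0,0],[0,0,0],[0,0,0],[0,0,0]], delta_pos=[[0.001,0,0],[0.001,0,0],[0.001,0,0],[0.001,0,0],[0.001,0,0]], hand=[0,0,0,0,0])

```text
t: 14.15
tcp_pos: [0.5723, 0.1516, 0.0437]
ee_rot: [[0.991, -0.133, 0.004], [-0.133, -0.991, -0.001], [0.004, 0.0, -1.0]]
force: [-2.1, 1.4, 2.0]
opening: 0.133
```

Call:
play_rows(rotation=[[0,0,0],[0,0,0],[0,0,0],[0,0,0],[0,0,0]], delta_pos=[[0.001,0,0],[0.001,0,0],[0.001,0,0],[0.001,0,0],[0.001,0,0]], hand=[0,0,0,0,0])

```text
t: 14.78
tcp_pos: [0.5774, 0.1509, 0.0437]
ee_rot: [[0.991, -0.133, 0.004], [-0.133, -0.991, -0.001], [0.004, 0.0, -1.0]]
force: [-2.6, 0.8, 3.0]
opening: 0.134
```

Call:
play_rows(rotation=[[0,0,0],[0,0,0],[0,0,0],[0,0,0]], delta_pos=[[0.001,0,0],[0.001,0,0],[0.001,0,0],[0.001,0,0]], hand=[0,0,0,0])

```text
t: 15.28
tcp_pos: [0.5796, 0.1505, 0.0437]
ee_rot: [[0.991, -0.134, -0.0], [-0.134, -0.991, -0.001], [0.0, 0.001, -1.0]]
force: [-7.0, 1.6, 6.3]
opening: 0.138
```

Force rose to 7 N and progress stalled at about x=0.5796, so this is probably the stop. I'll hold, read, and nudge half a millimetre to confirm.

Call:
play_rows(rotation=[[0,0,0],[0,0,0]], delta_pos=[[0,0,0],[0,0,0]], hand=[0,0])

```text
t: 15.52
tcp_pos: [0.5796, 0.1506, 0.0437]
ee_rot: [[0.991, -0.133, 0.0], [-0.133, -0.991, -0.001], [0.0, 0.001, -1.0]]
force: [-4.2, 0.6, 3.0]
opening: 0.133
```

```bash
python3 - <<'E'
from h import *
s=ctrl.state();print(s["tcp_pos"],s["force"].round(2),s["torque"].round(3),s["ee_rot"].round(4))
E
```

```text
[0.57958591 0.15056483 0.04367229] [-4.17  0.64  3.04] [ 0.105  0.312 -0.004] [[ 9.911e-01 -1.334e-01  0.000e+00]
 [-1.334e-01 -9.911e-01 -1.200e-03]
 [ 2.000e-04  1.200e-03 -1.000e+00]]
```

Call:
play_rows(rotation=[[0,0,0]], delta_pos=[[0.0008,0,0]], hand=[0])

```text
t: 15.65
tcp_pos: [0.5796, 0.1505, 0.0437]
ee_rot: [[0.991, -0.134, -0.002], [-0.134, -0.991, -0.001], [-0.001, 0.001, -1.0]]
force: [-8.0, 2.7, 7.1]
opening: 0.135
```

0.8 mm commanded gave no advance and 8 N, at about 63 mm nose depth (inside 50–92 mm), so this is a firm stop. I'll relax the push and let go.

Call:
play_rows(rotation=[[0,0,0],[0,0,0],[0,0,0],[0,0,0],[0,0,0]], delta_pos=[[0,0,0],[0,0,0],[0,0,0],[0,0,0],[0,0,0]], hand=[0,0.014,0.02,0.03,0.05])

```text
t: 16.27
tcp_pos: [0.5817, 0.1504, 0.0437]
ee_rot: [[0.991, -0.134, 0.002], [-0.134, -0.991, -0.001], [0.002, 0.001, -1.0]]
force: [0.2, -0.5, -0.9]
opening: 0.55
```

```bash
python3 - <<'E'
from h import *; import pickle
s=ctrl.state();print(s["tcp_pos"],s["force"].round(2),s["opening"],s["ee_rot"].round(4))
im,D=grab_frame("wrist"); cv2.imwrite("pics/w13.png",im);np.save("pics/w13.npy",D);pickle.dump(s,open("pics/w13.pkl","wb"))
E
```

```text
[0.58168176 0.15043396 0.04370884] [ 0.18 -0.52 -0.92] 0.549870679301735 [[ 9.910e-01 -1.337e-01  2.100e-03]
 [-1.337e-01 -9.910e-01 -8.000e-04]
 [ 2.200e-03  5.000e-04 -1.000e+00]]
```

View pics/w13.png

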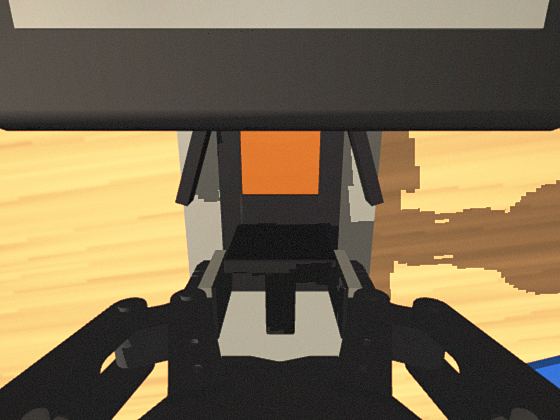

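Released; the tool settled about 2 mm forward once the load came off and the holder stayed. As a second check on "fully home", I'll push softly on the cross wall with the fingers partly open.

Call:
play_rows(rotation=[[0,0,0],[0,0,0],[0,0,0]], delta_pos=[[-0.001,0,0],[0,0,0],[0,0,0]], hand=[0.025,0.025,0.025])

```text
t: 16.7
tcp_pos: [0.5806, 0.1506, 0.0437]
ee_rot: [[0.991, -0.134, 0.002], [-0.134, -0.991, -0.001], [0.002, 0.001, -1.0]]
force: [-0.2, -0.4, 0.1]
opening: 0.295
```

Call:
play_rows(rotation=[[0,0,0],[0,0,0],[0,0,0]], delta_pos=[[0.001,0,0],[0.001,0,0],[0.0005,0,0]], hand=[0.025,0.025,0.025])

```text
t: 17.08
tcp_pos: [0.583, 0.1502, 0.0437]
ee_rot: [[0.991, -0.134, 0.002], [-0.134, -0.991, -0.001], [0.002, 0.001, -1.0]]
force: [-2.4, 0.4, 1.9]
opening: 0.291
```

Call:
play_rows(rotation=[[0,0,0],[0,0,0]], delta_pos=[[0.0007,0,0],[0.0007,0,0]], hand=[0.025,0.025])

```text
t: 17.32
tcp_pos: [0.583, 0.1501, 0.0435]
ee_rot: [[0.991, -0.134, -0.001], [-0.134, -0.991, -0.001], [-0.001, 0.001, -1.0]]
force: [-3.9, 0.9, 2.6]
opening: 0.294
```

Call:
play_rows(rotation=[[0,0,0],[0,0,0]], delta_pos=[[0.0007,0,0],[0.0007,0,0]], hand=[0.025,0.025])

```text
t: 17.58
tcp_pos: [0.583, 0.15, 0.0433]
ee_rot: [[0.991, -0.134, -0.004], [-0.134, -0.991, -0.001], [-0.004, 0.002, -1.0]]
force: [-6.0, 1.7, 4.7]
opening: 0.292
```

No advance at 6 N on the wall either, so it is home. Backing off and rising clear.

Call:
play_rows(rotation=[[0,0,0],[0,0,0],[0,0,0],[0,0,0],[0,0,0]], delta_pos=[[-0.002,0,0],[-0.001,0,0],[0,0,0],[0,0,0],[0,0,0]], hand=[0.025,0.03,0.06,0.06,0.06])

```text
t: 18.2
tcp_pos: [0.5822, 0.1503, 0.0437]
ee_rot: [[0.991, -0.134, 0.0], [-0.134, -0.991, -0.001], [0.001, 0.001, -1.0]]
force: [1.2, 0.5, 0.7]
opening: 0.702
```

Call:
play_rows(rotation=[[0,0,0],[0,0,0],[0,0,0],[0,0,0],[0,0,0]], delta_pos=[[0,0,-0.01],[0,0,-0.02],[0,0,-0.04],[-0.01,0,-0.05],[-0.03,0,-0.04]], hand=[0.06,0.06,0.06,0.06,0.06])

```text
t: 18.82
tcp_pos: [0.5425, 0.1555, 0.2103]
ee_rot: [[0.991, -0.135, -0.001], [-0.135, -0.991, -0.001], [-0.0, 0.001, -1.0]]
force: [-0.6, 0.7, 0.1]
opening: 0.704
```

Call:
play_rows(rotation=[[0,0,0],[0,0,0]], delta_pos=[[-0.04,0,0],[0,0,0]], hand=[0.06,0.06])

```text
t: 19.08
tcp_pos: [0.5026, 0.1618, 0.2173]
ee_rot: [[0.991, -0.134, 0.009], [-0.134, -0.991, 0.002], [0.008, -0.003, -1.0]]
force: [0.1, 0.0, -0.1]
opening: 0.7
```

```bash
python3 - <<'E'
from h import *; import pickle
s=ctrl.state();print(s["t"],s["tcp_pos"],s["force"].round(2),s["qvel"].round(1))
im,D=grab_frame("wrist"); cv2.imwrite("pics/w14.png",im);cp=campose("wrist",s);P=cloud(cp,D)
sc,_=grab_frame("scene"); cv2.imwrite("pics/sc14.png",sc)
sd,_=grab_frame("side"); cv2.imwrite("pics/s14.png",sd)
d=np.array([.9912,-.1326,0]);n=np.array([.1326,.9912,0]);M=np.array([.647,.1412,.02])
a=(P-M)@d;l=(P-M)@n;z=P[...,2]
g=(z>.06)&(z<.074)&(a<-20e-3)&(a>-.15)&(abs(l)<.04); print("grip top",g.sum(),a[g].min(),a[g].max(),l[g].min(),l[g].max(),z[g].mean())
h=(z>.084)&(z<.096); print("housing front", np.percentile(a[h],1) if h.any() else None)
E
```

```text
19.075 [0.50259278 0.16176184 0.2172502 ] [ 0.13  0.01 -0.08] [-0.7 -1.1 -4.8 -0.4 -0.5 -0.3]
grip top 910 -0.08194397770193479 -0.048427059002888524 -0.021258223755399052 0.022738692078138074 0.06860931125050446
housing front -1.7487685204518478e-05
```

View pics/w14.png

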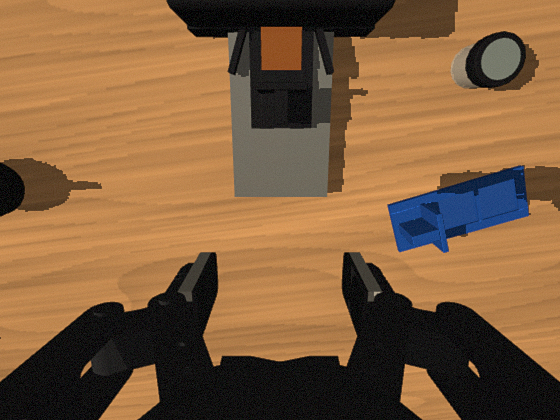

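View pics/sc14.png

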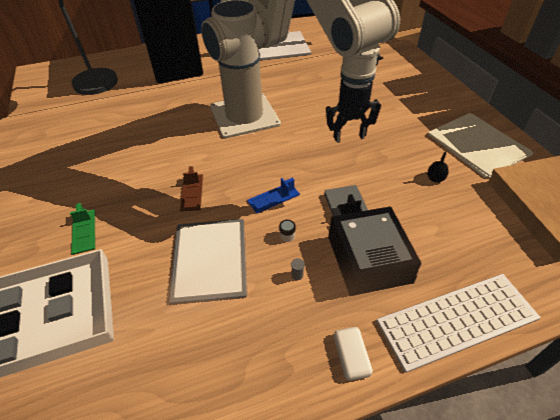

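The holder lies flat (grip top at 0.0686; expected 0.068) and straight. Its grip is at -68 mm, so the nose is at about 63 mm, the same as when it met the stop. The loupe, canister, blower and look-alikes look unmoved. Handing in.

```bash
python3 -c "
from workcell import ctrl
print(ctrl.close_job())"
```

```text
the job is handed in; nothing more can be done
None
```

I picked up the black film holder by its upright grip, laid it on the feed tray and slid it nose first into the slot until it met a firm stop. I then let go, moved the arm clear and handed the job in at about 19 s.

- **Fully home:** the nose stopped about 63 mm inside the mouth, within the 50–92 mm range. Two checks each gave no advance: a push through the grip reading 8 N, and after release a push on the cross wall reading 6 N. The readings stayed well under the 15 N at which the stop slips. The plunger itself is too light to feel, so "fully home" rests on this firm stop and the depth.
- **Final position:** after I withdrew, the camera put the grip 68 mm before the mouth, the same as at contact, so letting go did not pull it back. The holder lies flat and straight.
- **Other objects:** the loupe, canister, blower and the blue, brown and green look-alikes look unmoved in the last pictures.
- **Disagreements:** the early estimates of the slot's sideways position differed by about 2 mm. I settled this with the wrist camera over the tray, which put the holder within about 0.3 mm of centre. No other check failed.

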